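# Fit-check a taper-shank arbor: lock it, then drift it out

## Task

Fit-check the taper-shank arbor of the board holder: take it from its rack, set it in the round steel taper sleeve and lock it with a gentle twisting push, turning it to and fro as it goes in, firm enough that it stays locked when you let go but without overloading the sleeve's jaws. Then, with your hand off the arbor, break it free by driving the loose steel wedge through the slot below it, and leave the arbor standing upright and loose in the sleeve, riding on the wedge, with everything let go. Do not disturb the other things on the bench.

Things in the scene. Friction and masses are not known exactly. Their poses are not given: they have to be found in the camera images.
- arbor: Bright steel arbor, 0.35 kg, 115 mm long, upright in the rack. Origin: lowest point of its round foot, z up its axis. From the foot: 12 mm neck to 24 mm; tapered shank, 17 mm dia. at 24 mm to 29 mm dia. at 70 mm; flange 44 mm dia. from 70 to 75 mm (rests on the rack); square head 24 x 24 mm from 75 to 115 mm, flats along its own x and y.
- rack: Fixed aluminium rack, 70 x 170 mm, top plate at 82 mm, two 30 mm holes at y = -45 and +45 mm in its own frame (90 mm apart). Origin: centre of its underside. One hole holds the arbor, the other the plain pin.
- sleeve: Fixed dark steel taper sleeve: base plate 120 x 110 mm, 8 mm thick; on it a round housing, 72 mm dia., 87 mm high, open on top, lined with four sprung steel jaws that taper inward. Origin: centre of its underside, on the socket's axis. A slot runs right through it under the socket, along its own y.
- socket_mouth (a point): Centre of the sleeve's mouth, on top. The shank first bites with the foot about 58 mm below this point, up to 3 mm more or less from sleeve to sleeve (cannot be seen, only felt), and sinks 5 to 9 mm more as it locks. To lock: push with 5 to 8 N while turning the arbor to and fro by 0.3 rad or more each way, 4 to 6 times; over 10 N kept up while turning may overload the jaws.
- slot_end (a point): Middle of the slot's floor at its +y end, 36 mm from the socket's axis and 8 mm above the bench. The slot is 14 mm wide, 26 mm high at least, open at both ends; its floor is the base plate's top. A locked arbor's foot hangs 9 to 19 mm above this floor, over the slot's middle.
- jaw0 (a joint): how far the first sprung jaw is spread by the taper, in m: 0 untouched, up to 0.0002 with the arbor just standing in it, 0.0007 or more when locked, never above 0.0014 (overload); 16 N per mm. Noisy reading.
- jaw1 (a joint): the same for the second jaw
- jaw2 (a joint): the same for the third jaw
- jaw3 (a joint): the same for the fourth jaw
- wedge: Loose steel wedge, 0.43 kg, 204 mm long, 10 mm thick (x), lying along its own y. Thin end at y = -84 mm, 5 mm high, rising evenly to 26 mm at y = 0; level tail 26 mm high to y = 100 mm, then a striking head 24 x 20 x 26 mm. Balances at y = 48 mm. Origin: on the lower edge under the ramp's top. Driven slowly (25 mm/s or less) it takes 10 to 30 N; with the ramp's top under it the arbor is free.
- pin: bystander: plain round steel pin with a flange, upright in the other hole of the rack, round 20 mm top, 101 mm long
- bar: bystander: straight steel bar 10 x 120 x 16 mm, not tapered
- spool: bystander: spool, 60 mm dia., 40 mm high
- jar: bystander: small jar, 44 mm dia., 45 mm high
- cup: bystander: white cup, 66 mm dia., 80 mm high
- driver: bystander: screwdriver with a blue handle, 160 mm long
- flask: bystander: glass bottle, 52 mm dia., 100 mm high

How it is judged:
By the outcome, as a careful person would: the job done as asked, in the order asked, and still so for the second after the job is handed in, with the robot touching nothing.
It also fails if it takes over 67 s, if anything falls off the work surface, if the arm or the gripper's body presses on something with over 40 N, if the wrist force passes 120 N, or if a joint passes its speed limit or range.

## Robot

A 6-joint arm with a two-finger parallel gripper is mounted at the origin on the work surface. World frame = base frame: x ahead of the robot, y to its left, z up, the work surface at z = 0. Lengths are in mm, angles in rad, forces in N, time in s.
With the tool pointing down it reaches from about 400 to 925 mm from the base axis. Payload 12.5 kg.
Tool frame: the origin (TCP) lies at the very end of the fingers, on their centre line; the grasp point (between the pads) lies env.grip_point_offset behind it (env.grip_point_offset is the distance from the TCP to the grasp point, in mm); y points along the fingers, z is the direction in which the jaws open and shut, and the axes are right-handed (so a half turn about y gives the same grasp; the last joint's range is limited). The gripper opens to 95 mm and grips with 3 to 60 N. Pads are 20 mm wide; open, the fingers measure 119 mm over their backs; the gripper's body (75 mm by 180 mm) begins 59 mm behind the grasp point.
Start: joints at [-1.395, 0.491, 1.559, -0, 1.092, -0.106], TCP at [173.826, -600.359, 214.661] pointing down, gripper open.
Joint ranges: [-3.1, 3.1], [-0.84, 2.19], [0.05, 2.79], [-1.13, 4.28], [0.06, 2.93], [-2.69, 2.69]. Speed limits (rad/s): [2.22, 2.22, 2.79, 3.14, 3.14, 3.14].

## Interface

Orientations are given as [roll, pitch, yaw] about the fixed x, y, z axes, in that order (R = Rz(yaw) Ry(pitch) Rx(roll)).
In Python, from cell import readout, read_camera, env, nets gives the robot as it stands.
- The arm moves only by the tool apply_moves, never from a script. Its argument "increments" is a list of rows, each a list of 3 entries, a list of its own where there are three numbers: the shift along the tool's x, y, z in cm, then the turn, a rotation vector about the tool's x, y, z in degrees, then the finger opening in cm, from 0 to 9.51. A call has exactly 5 rows; each row shifts and turns the pose as measured when the row begins, along the tool's axes as they then stand; what a row does not reach is not made up. A row lasts 1/8 s, in which the tool goes at most 62.5 mm and 10.7 degrees, less where a joint would pass 70% of its speed; a pose out of reach is approached as far as the arm can. A call with a gripper value outside its range is refused whole. The fingers move at their own pace and stop on an object; the grip force is fixed at half the most. Time passes only in rows, so rows that do not move let the fingers close, or fill a call up. It gives the time, the measured TCP pose, the force and the opening at its end, in the units of the state.
- readout.state(): the state, without advancing time (a new reading comes with each control period).
- read_camera(name): name is "scene" or "top"; returns a dict with "img" (480x640x3 uint8, red, green, blue), "vfov" (degrees; the focal length in pixels is half the picture's height over the tangent of half this angle, whatever the lens; pixels are square), "cx", "cy" (the principal point, pixels), "rvec" (rotation vector, rad) and "tvec" (3), from world to camera coordinates, as OpenCV has them. Camera axes: x right, y down, z forward; pixel columns grow to the right and rows downward; lengths in mm; the calibration is good to about 2 mm. A picture is of the moment at which its call begins. There is no depth.
- env.job_done(): hands the job in, once; it reports no verdict.
Trained networks look in a picture, given as the dict that the camera call returned (one of the last four; its "shot" number tells which), for a name from the list of things; names that differ only in an ending like _2 or _b are one class to them, and where a whole thing is asked for, a point or a joint stands for the part that bears it (a point fixed in the world has none). Each returns a list of dicts, best first, with "confidence" (0 to 1); they miss things now and then, are a little off and sometimes report something else, mostly with a low value. They report only what shows in the picture. A call takes as long as a camera call.
- nets.look_for(picture, thing): "point" ([x, y, z] in mm, in the coordinates of the camera as it stood for that picture, good to about 4 mm: the middle of the surface that is visible of it).
- nets.mark_of(picture, thing): "point" ([x, y, z] in mm, in the coordinates of the camera as it stood for that picture, good to about 4 mm: a listed point, or the origin of a listed thing).
The state is a dict: "t": time; "joints": joint angles; "qvel": joint speeds; "tau": joint torques, N m; "eef_pos": TCP position; "tcp_rot": TCP orientation; "ft_force": force on the tool from outside, world axes, zero at the start; "moment": the same for the moment, N m; "opening": opening from 0.0 (shut) to 1.0 (fully open).
Only numpy, scipy, OpenCV 4.12 (cv2) and the standard library are available. Lean on these libraries where they do the work, as an engineer would, in place of code of your own. Each camera call takes 0.05 s, during which the arm holds its last target. There are 200 camera calls.

## Working session

There is one attempt and no reset: what is moved stays moved. The work goes in short steps, Python scripts to look and compute and a tool call to move; the robot and the scene stay as the last step left them, time stands still between calls to the robot, and variables do not carry over. Pictures are saved under pics/ and viewed, about 8 in all and at most 12, crops included, and the job is handed in when it is done.

Besides the shell and the picture viewer there is one more tool, called after "Request:" as a command line: name --argument value ..., lists and objects as JSON in quotes. apply_moves: Moves the arm, as the interface text tells. Its arguments: {"type":"object","properties":{"increments":{"type":"array"}},"required":["increments"]}

```bash
ls; mkdir -p pics; cat > h.py <<'E'
from cell import readout, read_camera, env, nets
import numpy as np, cv2
from scipy.spatial.transform import Rotation as R
def w(p,pt):
    Rm=R.from_rotvec(np.ravel(p["rvec"])).as_matrix(); return Rm.T@(np.array(pt)-np.ravel(p["tvec"]))
def K(p):
    f=240/np.tan(np.radians(p["vfov"])/2); return np.array([[f,0,p["cx"]],[0,f,p["cy"]],[0,0,1]])
def pix(p,P):
    return cv2.projectPoints(np.array(P,float).reshape(-1,3),np.ravel(p["rvec"]).astype(float),np.ravel(p["tvec"]).astype(float),K(p),None)[0].reshape(-1,2)
def ray(p,u,v,z):
    Rm=R.from_rotvec(np.ravel(p["rvec"])).as_matrix(); c=-Rm.T@np.ravel(p["tvec"])
    d=Rm.T@np.linalg.inv(K(p))@[u,v,1]; return c+d*(z-c[2])/d[2]
def save(p,n): cv2.imwrite("pics/"+n,p["img"][:,:,::-1])
E
python3 - <<'E'
from h import *
np.set_printoptions(precision=1,suppress=True)
print(readout.state(), env.grip_point_offset)
for c in ["scene","top"]:
    p=read_camera(c); save(p,c+".png"); print(c,p["vfov"],p["cx"],p["cy"],w(p,[0,0,0]))
    for t in ["arbor","rack","sleeve","socket_mouth","slot_end","wedge","pin","bar"]:
        print(t,[(d["confidence"].__round__(2),w(p,d["point"]).round(1).tolist()) for d in nets.mark_of(p,t)][:2])
    print("look",[(t,[(round(d["confidence"],2),w(p,d["point"]).round().tolist()) for d in nets.look_for(p,t)][:2]) for t in ["arbor","wedge","spool","jar","cup","driver","flask","bar"]])
E
```

```text
pics
{'t': 0.0, 'joints': array([-1.4,  0.5,  1.6, -0. ,  1.1, -0.1]), 'qvel': array([ 0.,  0., -0.,  0.,  0.,  0.]), 'tau': array([  0. , -61.3, -25.8,   0.1,   0. ,  -0. ]), 'eef_pos': array([ 173.8, -600.1,  214.1]), 'tcp_rot': array([-1.6,  0. , -2.9]), 'ft_force': array([-0. , -0.4,  0.1]), 'moment': array([-0., -0., -0.]), 'opening': 1.003187283157477} 18.8
scene 49.163026020630596 323.60732726361124 240.56080915622138 [ 997.5 -786.2  699.1]
arbor []
rack [(0.84, [501.1, -311.4, 0.2]), (0.61, [516.1, -20.1, 0.6])]
sleeve [(0.72, [518.5, -16.4, 0.1])]
socket_mouth [(0.91, [523.6, -19.8, 90.8])]
slot_end [(0.6, [519.1, 17.4, 9.5])]
wedge [(0.9, [445.4, 291.9, 0.0]), (0.54, [718.2, -137.1, -0.9])]
pin [(0.19, [520.5, 15.8, 8.5])]
bar [(0.58, [741.0, 317.1, 3.1]), (0.44, [772.9, 26.8, 2.7])]
look [('arbor', [(0.59, [513.0, -362.0, 105.0])]), ('wedge', [(0.78, [456.0, 317.0, 15.0])]), ('spool', [(0.7, [722.0, -148.0, 44.0])]), ('jar', [(0.73, [722.0, -146.0, 39.0]), (0.71, [771.0, 13.0, 35.0])]), ('cup', [(0.97, [801.0, 101.0, 57.0])]), ('driver', [(0.58, [360.0, -132.0, 24.0])]), (
[... 172 characters left out ...]
0.78, [504.2, -349.3, 13.6])]
rack [(0.68, [503.2, -310.7, -0.0])]
sleeve [(0.57, [520.7, -20.4, 3.1]), (0.57, [518.8, -18.2, 90.4])]
socket_mouth [(0.6, [518.5, -17.7, 88.9])]
slot_end [(0.68, [520.5, 20.6, 13.8])]
wedge [(0.73, [444.8, 290.2, -1.2]), (0.54, [796.6, 123.9, 1.1])]
pin [(0.61, [491.1, -263.1, 21.1])]
bar [(0.77, [740.0, 317.4, 0.7])]
look [('arbor', [(0.65, [509.0, -342.0, 106.0])]), ('wedge', [(0.75, [453.0, 325.0, 26.0])]), ('spool', [(0.56, [719.0, -137.0, 43.0])]), ('jar', [(0.95, [764.0, 27.0, 48.0])]), ('cup', [(0.78, [805.0, 128.0, 48.0])]), ('driver', [(0.88, [358.0, -119.0, 22.0])]), ('flask', [(0.64, [736.0, -318.0, 72.0])]), ('bar', [(0.93, [741.0, 314.0, 17.0])])]
```

```bash
sleep 0; ls pics
```

```text
scene.png
top.png
```

View pics/scene.png

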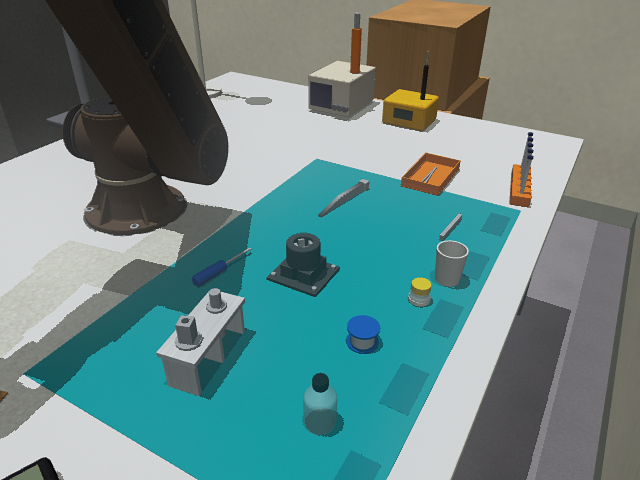

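View pics/top.png

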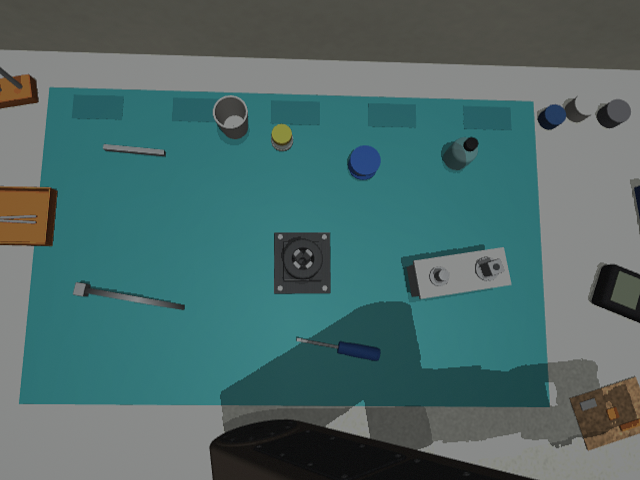

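```bash
python3 - <<'E'
import cv2,numpy as np
t=cv2.imread("pics/top.png"); s=cv2.imread("pics/scene.png")
def c(im,x,y,wd,h,W,H): return cv2.resize(im[y:y+h,x:x+wd],(W,H),interpolation=cv2.INTER_CUBIC)
a=c(t,465,240,50,50,300,300); b=c(t,265,225,75,75,300,300); e=c(t,430,255,20,30,200,300)
d=c(t,65,272,130,45,800,277)
cv2.imwrite("pics/c1.png",np.vstack([np.hstack([a,b,e]),d]))
E
```

```text
(no output)
```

View pics/c1.png

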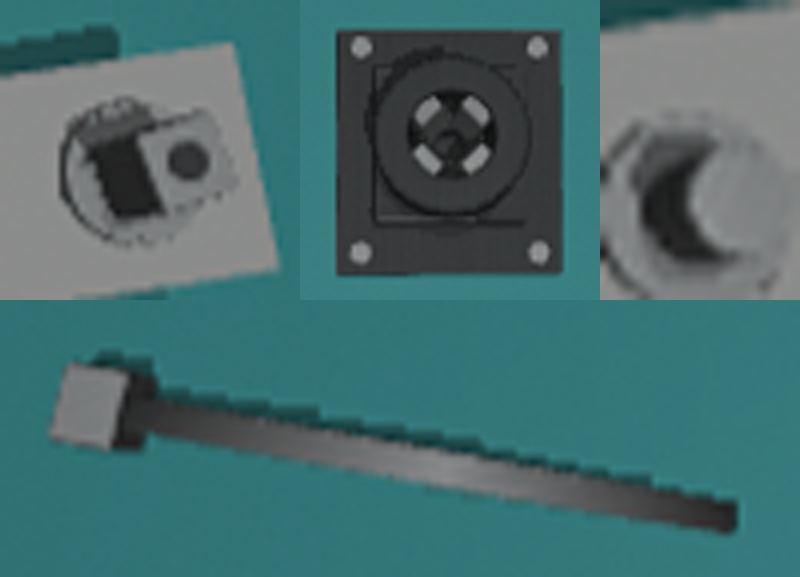

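```bash
cat >> h.py <<'E'
def plan(pos,yaw,n=None,tilt=None,step=50,ang=9):
    "rows (cm, deg) from measured pose to TCP pos (tool down) and yaw in deg"
    s=readout.state(); A=R.from_euler('xyz',s['tcp_rot']); B=R.from_euler('xyz',[-90,0,yaw],degrees=True)
    p0=s['eef_pos']; d=np.array(pos)-p0; rv=(A.inv()*B).as_rotvec(degrees=True)
    n=n or int(np.ceil(max(np.linalg.norm(d)/step,np.linalg.norm(rv)/ang,1)))
    for i in range(n):
        Ri=A*R.from_rotvec(rv*i/n,degrees=True)
        print((Ri.inv().apply(d/n)/10).round(2).tolist(),(rv/n).round(1).tolist())
E
python3 - <<'E'
from h import *
np.set_printoptions(precision=4,suppress=True)
s=readout.state(); print(s['joints'],np.degrees(s['tcp_rot']))
p=read_camera("top")
def q(ox,oy,sc,pts,z):
    return np.array([ray(p,ox+(x+.5)/sc-.5,oy+(y+.5)/sc-.5,z) for x,y in pts])
a=q(465,240,6,[(188,160),(137,133),(210,112),(238,183),(165,213)],127);print("head",a)
b=q(265,225,4,[(361-300,47),(537-300,47),(361-300,252),(538-300,252)],9);print("bolts",b,b.mean(0))
print("housing", q(265,225,4,[(152,133)],87), "jaws",q(265,225,4,[(128,107),(177,108),(177,160),(128,160)],85).mean(0))
k=800/130
w1=np.array([ray(p,65+x/k,272+(y-300)/k,z) for x,y,z in [(92,405,26),(725,520,5),(735,510,5),(737,530,2),(140,415,26),(410,463,26)]]);print("wedge",w1)
g=cv2.cvtColor(p["img"],cv2.COLOR_RGB2GRAY)
for n,P in dict(mouth=[520,-18,87],head=a[0],wo=[445,291,0]).items(): print(n,pix(p,P))
E
```

```text
[-1.3946  0.4909  1.5589  0.      1.0917 -0.1056] [ -89.9932    0.0007 -163.8536]
head [[ 507.4872 -355.0865  127.    ]
 [ 515.1071 -340.3643  127.    ]
 [ 521.6067 -362.1671  127.    ]
 [ 501.0351 -369.5454  127.    ]
 [ 491.9907 -347.6919  127.    ]]
bolts [[570.357   25.4043   9.    ]
 [571.9837 -61.1741   9.    ]
 [470.1118  23.0984   9.    ]
 [471.3706 -62.6768   9.    ]] [520.9558 -18.837    9.    ]
housing [[520.5675 -18.8048  87.    ]] jaws [520.463  -19.0707  85.    ]
wedge [[461.2046 395.9219  26.    ]
 [429.1476 208.0707   5.    ]
 [432.2725 205.1405   5.    ]
 [426.1115 204.8525   2.    ]
 [458.3896 381.336   26.    ]
 [445.0306 299.3768  26.    ]]
mouth [[302.1726 258.1813]]
head [[495.9167 266.25  ]]
wo [[140.3589 298.8785]]
```

```bash
python3 - <<'E'
from h import *
plan([508,-355,185],-71,n=10)
E
```

```text
[-3.89, 0.3, -1.43] [-0.0, -9.3, 0.0]
[-4.07, 0.3, -0.78] [-0.0, -9.3, 0.0]
[-4.14, 0.3, -0.11] [-0.0, -9.3, 0.0]
[-4.11, 0.3, 0.56] [-0.0, -9.3, 0.0]
[-3.96, 0.3, 1.21] [-0.0, -9.3, 0.0]
[-3.72, 0.3, 1.84] [-0.0, -9.3, 0.0]
[-3.37, 0.3, 2.41] [-0.0, -9.3, 0.0]
[-2.94, 0.3, 2.92] [-0.0, -9.3, 0.0]
[-2.43, 0.3, 3.36] [-0.0, -9.3, 0.0]
[-1.85, 0.3, 3.71] [-0.0, -9.3, 0.0]
```

Request:
apply_moves --increments '[[[-3.89,0.3,-1.43],[0,-9.3,0],6],[[-4.07,0.3,-0.78],[0,-9.3,0],6],[[-4.14,0.3,-0.11],[0,-9.3,0],6],[[-4.11,0.3,0.56],[0,-9.3,0],6],[[-3.96,0.3,1.21],[0,-9.3,0],6]]'

```text
t: 2.38
eef_pos: [342.3, -474.8, 199.2]
tcp_rot: [-1.57, -0.001, -2.028]
ft_force: [-0.2, -1.0, 0.3]
opening: 0.635
```

Request:
apply_moves --increments '[[[-3.72,0.3,1.84],[0,-9.3,0],6],[[-3.37,0.3,2.41],[0,-9.3,0],6],[[-2.94,0.3,2.92],[0,-9.3,0],6],[[-2.43,0.3,3.36],[0,-9.3,0],6],[[-1.85,0.3,3.71],[0,-9.3,0],6]]'

```text
t: 3.0
eef_pos: [510.7, -342.2, 184.1]
tcp_rot: [-1.571, -0.003, -1.189]
ft_force: [-0.1, -0.8, -0.0]
opening: 0.63
```

```bash
python3 - <<'E'
from h import *
s=readout.state(); print(s['t'],s['eef_pos'],np.degrees(s['tcp_rot']),s['ft_force'],s['opening'])
plan([508,-355,185],-71)
E
```

```text
3.0 [ 510.66557973 -342.19447316  184.08793442] [-89.98678901  -0.1520769  -68.13136026] [-0.13035195 -0.76427542 -0.0265778 ] 0.6301879622846975
[1.09, -0.09, -0.72] [-0.0, 2.9, 0.2]
```

Request:
apply_moves --increments '[[[1.09,-0.09,-0.72],[0,2.9,0],6],[[0,0,0],[0,0,0],6],[[0,3.0,0],[0,0,0],6],[[0,2.5,0],[0,0,0],6],[[0,2.0,0],[0,0,0],6]]'

```text
t: 3.62
eef_pos: [508.5, -356.1, 109.8]
tcp_rot: [-1.569, -0.006, -1.242]
ft_force: [0.6, -0.5, 0.1]
opening: 0.63
```

```bash
python3 - <<'E'
from h import *
s=readout.state(); print(s['t'],s['eef_pos'],np.degrees(s['tcp_rot']),s['ft_force'],s['opening'])
plan([508,-355,93],-71)
p=read_camera("scene"); save(p,"s2.png"); cv2.imwrite("pics/s2c.png",cv2.resize(p["img"][230:400,120:290,::-1],(600,600),interpolation=cv2.INTER_CUBIC))
E
```

```text
3.625 [ 508.45744711 -356.08595699  109.78856217] [-89.86894189  -0.32751746 -71.13998641] [ 0.60758749 -0.45053615  0.14660625] 0.629947174054279
[-0.13, 1.68, -0.01] [-0.1, -0.1, 0.3]
```

View pics/s2c.png

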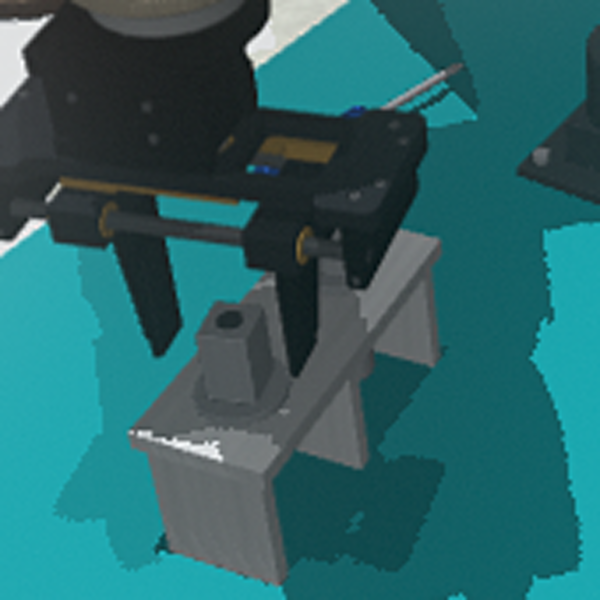

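Request:
apply_moves --increments '[[[-0.13,1.2,0],[0,0,0],6],[[0,0.5,0],[0,0,0],6],[[0,0,0],[0,0,0],1.5],[[0,0,0],[0,0,0],1.5],[[0,0,0],[0,0,0],1.5]]'

```text
t: 4.3
eef_pos: [506.8, -355.6, 91.3]
tcp_rot: [-1.569, -0.005, -1.244]
ft_force: [0.8, 0.1, 0.0]
opening: 0.375
```

Request:
apply_moves --increments '[[[0,0,0],[0,0,0],1.5],[[0,0,0],[0,0,0],1.5],[[0,0,0],[0,0,0],1.5],[[0,0,0],[0,0,0],1.5],[[0,0,0],[0,0,0],1.5]]'

```text
t: 4.92
eef_pos: [507.0, -355.7, 91.7]
tcp_rot: [-1.569, -0.005, -1.244]
ft_force: [0.6, -1.1, -0.5]
opening: 0.252
```

Request:
apply_moves --increments '[[[0,-1.5,0],[0,0,0],1.5],[[0,-2.5,0],[0,0,0],1.5],[[0,-3,0],[0,0,0],1.5],[[0,-3,0],[0,0,0],1.5],[[0,-3,0],[0,0,0],1.5]]'

```text
t: 5.55
eef_pos: [505.3, -354.1, 226.3]
tcp_rot: [-1.572, -0.0, -1.244]
ft_force: [0.4, -0.5, -3.7]
opening: 0.248
```

```bash
python3 - <<'E'
from h import *
s=readout.state(); print(s['t'],s['eef_pos'],np.degrees(s['tcp_rot']),s['ft_force'],s['moment'],s['opening'])
plan([520.7,-19,s['eef_pos'][2]],-90,step=40)
E
```

```text
5.55 [ 505.32017763 -354.06821268  226.25722943] [-9.00430941e+01 -2.83413015e-02 -7.12758942e+01] [ 0.43511103 -0.50288588 -3.72626258] [-0.05804469 -0.12566228 -0.04753398] 0.24787736669612911
[-3.47, -0.0, 1.36] [0.0, 2.1, 0.0]
[-3.52, -0.0, 1.23] [0.0, 2.1, 0.0]
[-3.56, -0.0, 1.1] [0.0, 2.1, 0.0]
[-3.6, -0.0, 0.97] [0.0, 2.1, 0.0]
[-3.63, -0.0, 0.84] [0.0, 2.1, 0.0]
[-3.66, -0.0, 0.71] [0.0, 2.1, 0.0]
[-3.68, -0.0, 0.57] [0.0, 2.1, 0.0]
[-3.7, -0.0, 0.44] [0.0, 2.1, 0.0]
[-3.71, -0.0, 0.31] [0.0, 2.1, 0.0]
```

Request:
apply_moves --increments '[[[-2.5,0,1.0],[0,1.5,0],1.5],[[-3.6,0,1.25],[0,2.1,0],1.5],[[-3.7,0,1.1],[0,2.2,0],1.5],[[-3.8,0,1.0],[0,2.2,0],1.5],[[-3.8,0,0.85],[0,2.2,0],1.5]]'

```text
t: 6.18
eef_pos: [511.7, -169.5, 232.6]
tcp_rot: [-1.566, -0.006, -1.431]
ft_force: [-0.1, -0.4, -2.3]
opening: 0.254
```

Request:
apply_moves --increments '[[[-3.7,0,0.7],[0,2.1,0],1.5],[[-3.7,0,0.57],[0,2.1,0],1.5],[[-3.2,0,0.44],[0,2.1,0],1.5],[[-2.0,0,0.3],[0,1,0],1.5],[[0,0,0],[0,0,0],1.5]]'

```text
t: 6.8
eef_pos: [519.0, -35.5, 236.5]
tcp_rot: [-1.563, -0.005, -1.56]
ft_force: [-0.2, -0.6, -2.8]
opening: 0.25
```

```bash
python3 - <<'E'
from h import *
s=readout.state(); print(s['t'],s['eef_pos'],np.degrees(s['tcp_rot']),s['ft_force'],s['moment'],s['opening'])
plan([520.7,-19,195],-90,step=40)
E
```

```text
6.8 [519.03669295 -35.45145098 236.52277726] [-89.54542998  -0.30860131 -89.40477151] [-0.20455272 -0.62081619 -2.78430426] [-0.02530772 -0.10179709  0.01024553] 0.24963274612940262
[-0.83, 2.07, 0.08] [-0.2, 0.3, 0.2]
[-0.83, 2.07, 0.08] [-0.2, 0.3, 0.2]
```

Request:
apply_moves --increments '[[[-0.8,2.0,0.1],[-0.2,0.3,0.2],1.5],[[-0.8,2.0,0.1],[-0.2,0.3,0.1],1.5],[[0,0.6,0],[0,0,0],1.5],[[0,0,0],[0,0,0],1.5],[[0,0,0],[0,0,0],1.5]]'

```text
t: 7.42
eef_pos: [521.6, -22.2, 192.5]
tcp_rot: [-1.567, -0.001, -1.571]
ft_force: [-0.5, -0.4, -2.3]
opening: 0.252
```

```bash
python3 - <<'E'
from h import *
s=readout.state(); print(s['t'],s['eef_pos'],np.degrees(s['tcp_rot']),s['ft_force'],s['moment'],s['opening'])
plan([520.7,-19,180],-90,step=40)
p=read_camera("scene"); save(p,"s3.png"); 
im=cv2.resize(p["img"][160:310,240:390,::-1],(600,600),interpolation=cv2.INTER_CUBIC)
q=pix(p,[[520.7,-19,87],[s['eef_pos'][0],s['eef_pos'][1],s['eef_pos'][2]-79.7]]); print((q-[240,160])*4)
for x,y in (q-[240,160])*4: cv2.circle(im,(int(x),int(y)),3,(0,0,255),-1)
cv2.imwrite("pics/s3c.png",im)
E
```

```text
7.425 [521.58243115 -22.21858184 192.53628821] [-8.97612811e+01 -7.97032490e-02 -8.99984607e+01] [-0.53792105 -0.39373003 -2.33961077] [-0.03531227 -0.09647303 -0.08824107] 0.251989861506039
[-0.32, 1.25, -0.09] [-0.2, 0.0, 0.1]
[[251.46666404 324.82102864]
 [249.04415086 286.53524717]]
```

View pics/s3c.png

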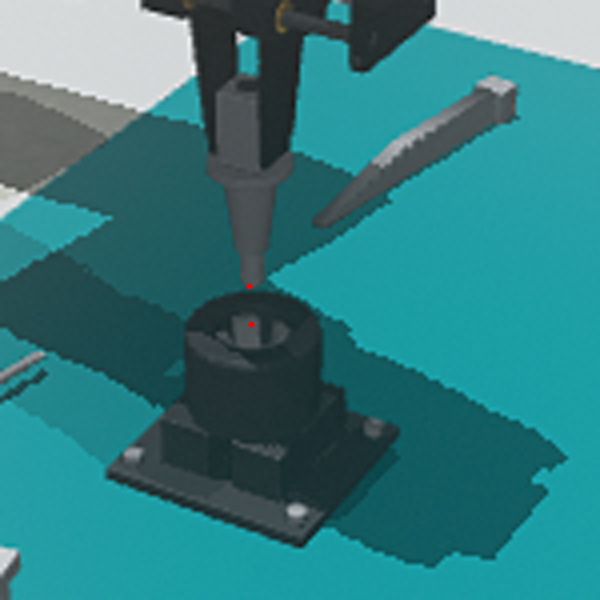

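```bash
python3 - <<'E'
from h import *
p=read_camera("top"); save(p,"t3.png"); cv2.imwrite("pics/t3c.png",cv2.resize(p["img"][200:320,240:360,::-1],(600,600),interpolation=cv2.INTER_CUBIC))
p=read_camera("scene")
P=np.array([521.6,-22.2,112.5]);q=pix(p,[P,P+[10,0,0],P+[0,10,0],P+[0,0,10]]); print((q-q[0])*4/10)
g=cv2.cvtColor(p["img"],cv2.COLOR_RGB2GRAY)
for v in (215,220,226,229,231): print(v,g[v,290:316])
E
```

```text
[[ 0.          0.        ]
 [ 1.67575551  0.54212573]
 [ 1.01368872 -0.91508738]
 [-0.02522903 -1.64674179]]
215 [75 74 74 73 75 73 73 67 72 77 80 79 80 79 78 74 72 63 72 74 74 73 71 73
 73 74]
220 [73 73 74 73 74 73 74 71 67 73 78 78 77 78 77 73 69 67 73 72 73 73 72 72
 75 72]
226 [ 73  73  74  72  72  73  74  73  74  72  72  80  84  85  79  72  72  71
  71  70  67 118 121 119 122 119]
229 [ 73  72  74  70  73  74  72  73  72  72  71  80  84  84  80  75  72 121
 123 120 119 119 118 120 119 120]
231 [ 71  72  72  72  72  73  72  72  74  72  73  70  79  79  71  72  70  71
  72 122 122 119 120 118 118 119]
```

Request:
apply_moves --increments '[[[-0.25,1.5,-0.1],[-0.2,0,0.1],1.5],[[0,2.0,0],[0,0,0],1.5],[[0,2.0,0],[0,0,0],1.5],[[0,1.2,0],[0,0,0],1.5],[[0,0.3,0],[0,0,0],1.5]]'

```text
t: 8.2
eef_pos: [520.2, -18.9, 118.3]
tcp_rot: [-1.571, 0.001, -1.57]
ft_force: [-0.1, -1.5, -2.3]
opening: 0.25
```

Request:
apply_moves --increments '[[[0,0,0],[0,0,0],1.5],[[0,0,0],[0,0,0],1.5],[[0,0,0],[0,0,0],1.5],[[0,0,0],[0,0,0],1.5],[[0,0,0],[0,0,0],1.5]]'

```text
t: 8.82
eef_pos: [520.9, -19.0, 119.8]
tcp_rot: [-1.568, 0.0, -1.57]
ft_force: [-0.4, -0.5, -2.9]
opening: 0.25
```

```bash
python3 - <<'E'
from h import *
s=readout.state(); print(s['t'],s['eef_pos'],np.degrees(s['tcp_rot']),s['ft_force'],s['moment'],s['opening'])
E
```

```text
8.825 [520.94406652 -19.00591065 119.75995947] [-8.98372537e+01  1.94644975e-02 -8.99784190e+01] [-0.3879474  -0.46239774 -2.87155271] [-0.02278871 -0.08980732 -0.02929664] 0.2503648232333959
```

Request:
apply_moves --increments '[[[0,0.3,0],[0,0,0],1.5],[[0,0.2,0],[0,0,0],1.5],[[0,0.2,0],[0,0,0],1.5],[[0,0.1,0],[0,0,0],1.5],[[0,0.1,0],[0,0,0],1.5]]'

```text
t: 9.45
eef_pos: [520.6, -19.1, 110.0]
tcp_rot: [-1.569, 0.0, -1.57]
ft_force: [-1.7, -1.2, -2.5]
opening: 0.253
```

Request:
apply_moves --increments '[[[0,0.1,0],[0,0,0],1.5],[[0,0.1,0],[0,0,0],1.5],[[0,0.1,0],[0,0,0],1.5],[[0,0.1,0],[0,0,0],1.5],[[0,0.1,0],[0,0,0],1.5]]'

```text
t: 10.07
eef_pos: [520.5, -19.6, 105.0]
tcp_rot: [-1.569, -0.001, -1.57]
ft_force: [-1.5, -3.1, 0.7]
opening: 0.249
```

Request:
apply_moves --increments '[[[0.05,0.1,-0.03],[0,0,0],1.5],[[0.05,0.1,-0.03],[0,0,0],1.5],[[0,0.1,0],[0,0,0],1.5],[[0,0.1,0],[0,0,0],1.5],[[0,0.1,0],[0,0,0],1.5]]'

```text
t: 10.7
eef_pos: [520.5, -19.9, 101.6]
tcp_rot: [-1.566, 0.0, -1.57]
ft_force: [-3.8, -0.2, 11.2]
opening: 0.253
```

```bash
python3 - <<'E'
from h import *
for i in range(3):
    s=readout.state(); print(s['t'],s['eef_pos'],s['ft_force'],s['moment']); p=read_camera("top")
E
```

```text
10.7 [520.4938062  -19.86405472 101.59900215] [-3.83047895 -0.19083313 11.22066022] [0.01708083 0.80974069 0.00192231]
10.75 [520.47857685 -19.83782262 101.52259326] [-2.28111534 -0.01066348  7.44091282] [-0.03198513  0.59721854  0.05555004]
10.8 [520.46584169 -19.87379281 101.5153642 ] [-3.88247244  0.49022275  7.91555745] [-0.03719806  0.66778287 -0.01082167]
```

Request:
apply_moves --increments '[[[0,0.02,-0.05],[0,10,0],1.5],[[0,0.04,-0.03],[0,10,0],1.5],[[0,0.04,0],[0,-10,0],1.5],[[0,0.04,0],[0,-10,0],1.5],[[0,0.04,0],[0,-10,0],1.5]]'

```text
t: 11.48
eef_pos: [520.4, -19.8, 100.4]
tcp_rot: [-1.564, -0.001, -1.397]
ft_force: [-1.6, 0.9, 4.6]
opening: 0.254
```

```bash
python3 - <<'E'
from h import *
s=readout.state(); print(s['t'],s['eef_pos'],np.degrees(s['tcp_rot']),s['ft_force'],s['moment'])
E
```

```text
11.475 [520.36351456 -19.84659862 100.40089836] [-8.96257051e+01 -7.28542186e-02 -8.00244078e+01] [-1.63471719  0.88720459  4.61835324] [-0.06145783  0.32939032 -0.14730374]
```

Request:
apply_moves --increments '[[[0,0.04,0],[0,-10,0],1.5],[[0,0.04,0],[0,10,0],1.5],[[0,0.04,0],[0,10,0],1.5],[[0,0.04,0],[0,10,0],1.5],[[0,0.04,0],[0,10,0],1.5]]'

```text
t: 12.1
eef_pos: [520.1, -19.8, 99.2]
tcp_rot: [-1.564, 0.002, -1.926]
ft_force: [-3.4, -0.9, 5.0]
opening: 0.251
```

Request:
apply_moves --increments '[[[0,0.04,0],[0,-10,0],1.5],[[0,0.04,0],[0,-10,0],1.5],[[0,0.04,0],[0,-10,0],1.5],[[0,0.04,0],[0,-10,0],1.5],[[0,0.04,0],[0,0,0],1.5]]'

```text
t: 12.72
eef_pos: [520.5, -19.8, 98.5]
tcp_rot: [-1.563, -0.004, -1.213]
ft_force: [-3.1, 0.5, 7.6]
opening: 0.253
```

```bash
python3 - <<'E'
from h import *
s=readout.state(); print(s['t'],s['eef_pos'],np.degrees(s['tcp_rot']),s['ft_force'],s['moment'])
E
```

```text
12.725 [520.50646365 -19.81842303  98.50212014] [-89.5586733   -0.21195786 -69.4935139 ] [-3.06638472  0.53772037  7.56099817] [0.05132843 0.59433894 0.23842653]
```

Request:
apply_moves --increments '[[[0,0.02,-0.02],[0,10,0],1.5],[[0,0.03,0],[0,10,0],1.5],[[0,0.03,0],[0,10,0],1.5],[[0,0.03,0],[0,10,0],1.5],[[0,0.03,0],[0,-10,0],1.5]]'

```text
t: 13.35
eef_pos: [520.1, -19.8, 98.0]
tcp_rot: [-1.562, 0.0, -1.759]
ft_force: [-0.7, 0.1, 4.2]
opening: 0.249
```

Request:
apply_moves --increments '[[[0,0.03,0],[0,-10,0],1.5],[[0,0.03,0],[0,-10,0],1.5],[[0,0.03,0],[0,-10,0],1.5],[[0,0.03,0],[0,10,0],1.5],[[0,0.03,0],[0,10,0],1.5]]'

```text
t: 13.98
eef_pos: [520.2, -19.8, 97.6]
tcp_rot: [-1.561, -0.002, -1.57]
ft_force: [-3.3, 0.3, 5.8]
opening: 0.252
```

```bash
python3 - <<'E'
from h import *
s=readout.state(); print(s['t'],s['eef_pos'],np.degrees(s['tcp_rot']),s['ft_force'],s['moment'])
E
```

```text
13.975 [520.23767608 -19.78234283  97.58453014] [-89.44385183  -0.09077389 -89.98031269] [-3.25553715  0.33084603  5.79394102] [-0.09326359  0.60926619  0.26646842]
```

Request:
apply_moves --increments '[[[0,0,0],[0,0,0],1.5],[[0,0,0],[0,0,0],1.5],[[0,-0.03,0],[0,0,0],1.5],[[0,-0.06,0],[0,0,0],1.5],[[0,-0.06,0],[0,0,0],1.5]]'

```text
t: 14.6
eef_pos: [520.1, -19.8, 97.7]
tcp_rot: [-1.562, -0.001, -1.564]
ft_force: [2.5, -0.7, -13.1]
opening: 0.253
```

Request:
apply_moves --increments '[[[0,0,0],[0,0,0],1.5],[[0,0,0],[0,0,0],4.5],[[0,0,0],[0,0,0],6],[[0,0,0],[0,0,0],6],[[0,0,0],[0,0,0],6]]'

```text
t: 15.22
eef_pos: [520.9, -19.8, 99.0]
tcp_rot: [-1.56, -0.002, -1.563]
ft_force: [0.4, -0.1, 0.4]
opening: 0.603
```

Request:
apply_moves --increments '[[[0,-2,0],[0,0,0],6],[[0,-4,0],[0,0,0],6],[[0,-3,0],[0,0,0],6],[[-1.5,0,0],[0,0,0],6],[[-4,0,0],[0,0,0],6]]'

```text
t: 15.85
eef_pos: [519.2, 35.5, 190.7]
tcp_rot: [-1.561, -0.002, -1.566]
ft_force: [-0.5, 0.7, -0.8]
opening: 0.626
```

```bash
python3 - <<'E'
from h import *
s=readout.state(); print(s['t'],s['eef_pos'],np.degrees(s['tcp_rot']),s['ft_force'],s['opening'])
plan([456,362,190],-99.5,n=9)
E
```

```text
15.85 [519.1554594   35.50910712 190.69654894] [-8.94165498e+01 -8.77199138e-02 -8.97461283e+01] [-0.49241444  0.67881749 -0.78570919] 0.6259921936765953
[-3.63, -0.0, -0.69] [-0.1, 1.1, 0.0]
[-3.62, -0.0, -0.75] [-0.1, 1.1, 0.0]
[-3.6, -0.0, -0.82] [-0.1, 1.1, 0.0]
[-3.59, -0.0, -0.89] [-0.1, 1.1, 0.0]
[-3.57, 0.0, -0.96] [-0.1, 1.1, 0.0]
[-3.55, 0.0, -1.03] [-0.1, 1.1, 0.0]
[-3.53, 0.0, -1.09] [-0.1, 1.1, 0.0]
[-3.51, 0.0, -1.16] [-0.1, 1.1, 0.0]
[-3.49, 0.01, -1.23] [-0.1, 1.1, 0.0]
```

Request:
apply_moves --increments '[[[-3.6,0,-0.7],[-0.1,1.1,0],5],[[-3.6,0,-0.75],[-0.1,1.1,0],5],[[-3.6,0,-0.82],[-0.1,1.1,0],5],[[-3.6,0,-0.89],[-0.1,1.1,0],5],[[-3.6,0,-0.96],[-0.1,1.1,0],5]]'

```text
t: 16.48
eef_pos: [480.1, 225.2, 184.6]
tcp_rot: [-1.576, -0.002, -1.665]
ft_force: [1.0, 0.5, 0.5]
opening: 0.526
```

Request:
apply_moves --increments '[[[-3.5,0,-1.03],[-0.1,1.1,0],5],[[-3.5,0,-1.1],[0,1.1,0],5],[[-3,0,-1.1],[0,1.1,0],5],[[-1,0,-0.3],[0,1,0],5],[[0,0,0],[0,0,0],5]]'

```text
t: 17.1
eef_pos: [451.7, 346.5, 177.9]
tcp_rot: [-1.584, -0.008, -1.738]
ft_force: [-0.1, -0.3, 0.3]
opening: 0.524
```

```bash
python3 - <<'E'
from h import *
s=readout.state(); print(s['t'],s['eef_pos'],np.degrees(s['tcp_rot']),s['ft_force'],s['opening'])
plan([456,364,60],-99.5,step=40)
p=read_camera("top"); save(p,"t4.png")
print([(round(d["confidence"],2),w(p,d["point"]).round(1)) for d in nets.mark_of(p,"wedge")])
a=cv2.resize(p["img"][270:330,60:200,::-1],(800,343),interpolation=cv2.INTER_CUBIC)
p=read_camera("scene"); save(p,"s4.png")
b=cv2.resize(p["img"][160:300,220:400,::-1],(400,257*400//400+54),interpolation=cv2.INTER_CUBIC)[:257]
print([(round(d["confidence"],2),w(p,d["point"]).round(1)) for d in nets.mark_of(p,"wedge")])
b=cv2.resize(p["img"][160:300,220:400,::-1],(330,257)); 
cv2.imwrite("pics/c4.png",np.vstack([a,np.hstack([b,np.zeros((257,470,3),np.uint8)])]))
E
```

```text
17.1 [451.69834372 346.48372801 177.87295152] [-90.77777369  -0.44289497 -99.56105018] [-0.05275091 -0.31420376  0.28909725] 0.5243646397553554
[-0.63, 3.92, 0.1] [0.3, -0.0, 0.1]
[-0.62, 3.93, 0.08] [0.3, -0.0, 0.1]
[-0.61, 3.93, 0.06] [0.3, -0.0, 0.1]
[(0.79, array([448.8, 290.4,  -1.3]))]
[(0.74, array([448.4, 290. ,  -3.6]))]
```

View pics/c4.png

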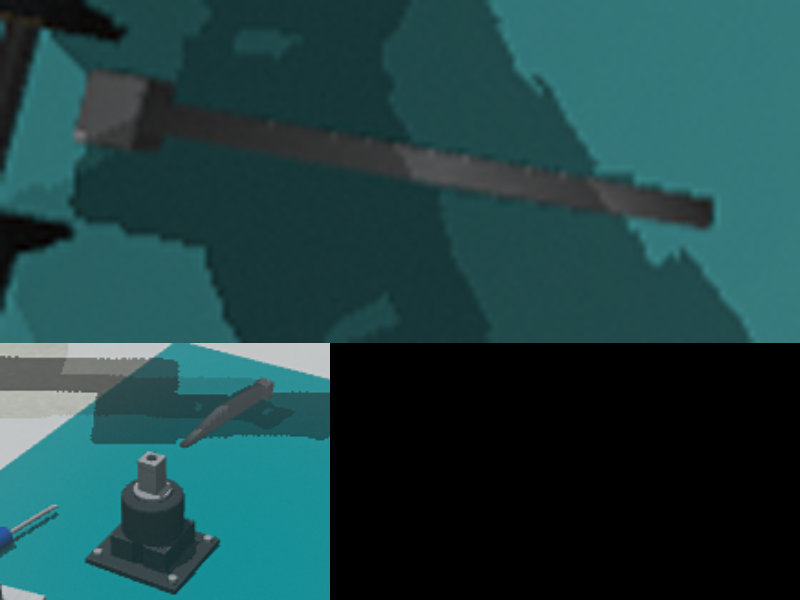

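Request:
apply_moves --increments '[[[-0.9,3.0,0.15],[0.3,0,0.1],5],[[-0.9,4.0,0.15],[0.3,0,0.1],5],[[-0.2,4.0,0.1],[0.3,0,0.1],5],[[0,2.5,0],[0,0,0],5],[[0,1,0],[0,0,0],5]]'

```text
t: 17.92
eef_pos: [462.2, 361.9, 31.3]
tcp_rot: [-1.564, 0.001, -1.744]
ft_force: [-0.2, 0.1, 0.3]
opening: 0.525
```

```bash
python3 - <<'E'
from h import *
s=readout.state(); print(s['t'],s['eef_pos'],np.degrees(s['tcp_rot']),s['ft_force'],s['opening'])
plan([457,365,4],-99.5,step=15)
E
```

```text
17.925 [462.16369525 361.94085176  31.34442568] [-8.95849985e+01  7.99436084e-02 -9.99030683e+01] [-0.21129269  0.12224642  0.3432385 ] 0.5245455017982148
[-0.1, 1.37, -0.29] [-0.2, -0.2, -0.0]
[-0.11, 1.37, -0.29] [-0.2, -0.2, -0.0]
```

Request:
apply_moves --increments '[[[-0.15,1.2,-0.3],[-0.2,-0.2,0],5],[[-0.1,1.0,-0.2],[-0.2,0,0],5],[[0,0.3,0],[0,0,0],5],[[0,0,0],[0,0,0],0.5],[[0,0,0],[0,0,0],0.5]]'

```text
t: 18.55
eef_pos: [458.7, 365.6, 6.8]
tcp_rot: [-1.569, 0.003, -1.741]
ft_force: [0.1, -0.3, 0.5]
opening: 0.374
```

Request:
apply_moves --increments '[[[0,0,0],[0,0,0],0.5],[[0,0,0],[0,0,0],0.5],[[0,0,0],[0,0,0],0.5],[[0,0,0],[0,0,0],0.5],[[0,0,0],[0,0,0],0.5]]'

```text
t: 19.18
eef_pos: [458.6, 365.7, 7.4]
tcp_rot: [-1.569, 0.004, -1.741]
ft_force: [-0.3, -0.3, -0.0]
opening: 0.102
```

```bash
python3 - <<'E'
from h import *
s=readout.state(); print(s['t'],s['eef_pos'],np.degrees(s['tcp_rot']),s['ft_force'],s['opening'])
E
```

```text
19.175 [458.64469059 365.71715583   7.43741177] [-89.87009743   0.22231259 -99.75079782] [-0.32864971 -0.32501302 -0.01419736] 0.10200430728353242
```

Request:
apply_moves --increments '[[[0,-0.6,0],[0,0,0],0.5],[[0,-0.8,0],[0,0,0],0.5],[[0,-0.3,0],[0,0,0],0.5],[[0,0,0],[0,0,0],0.5],[[0,0,0],[0,0,0],0.5]]'

```text
t: 19.8
eef_pos: [458.4, 365.4, 25.1]
tcp_rot: [-1.569, 0.003, -1.741]
ft_force: [0.9, -0.3, -5.4]
opening: 0.105
```

```bash
python3 - <<'E'
from h import *
s=readout.state(); print(s['t'],s['eef_pos'],np.degrees(s['tcp_rot']),s['ft_force'],s['moment'],s['opening'])
plan([517,205,s['eef_pos'][2]],-89,n=7)
p=read_camera("scene"); save(p,"s5.png")
b=cv2.resize(p["img"][140:260,290:420,::-1],(650,600),interpolation=cv2.INTER_CUBIC);cv2.imwrite("pics/c5.png",b)
E
```

```text
19.8 [458.36677193 365.39549783  25.11662852] [-89.90016378   0.18523862 -99.73230529] [ 0.85229959 -0.30196416 -5.41165037] [ 0.15707411 -0.15848139  0.00148327] 0.10545188241786874
[2.12, -0.0, 1.21] [-0.0, -1.5, -0.0]
[2.15, -0.0, 1.16] [-0.0, -1.5, -0.0]
[2.18, -0.0, 1.1] [-0.0, -1.5, -0.0]
[2.21, -0.0, 1.04] [-0.0, -1.5, -0.0]
[2.23, -0.0, 0.98] [-0.0, -1.5, -0.0]
[2.26, -0.0, 0.92] [-0.0, -1.5, -0.0]
[2.28, -0.0, 0.86] [-0.0, -1.5, -0.0]
```

View pics/c5.png

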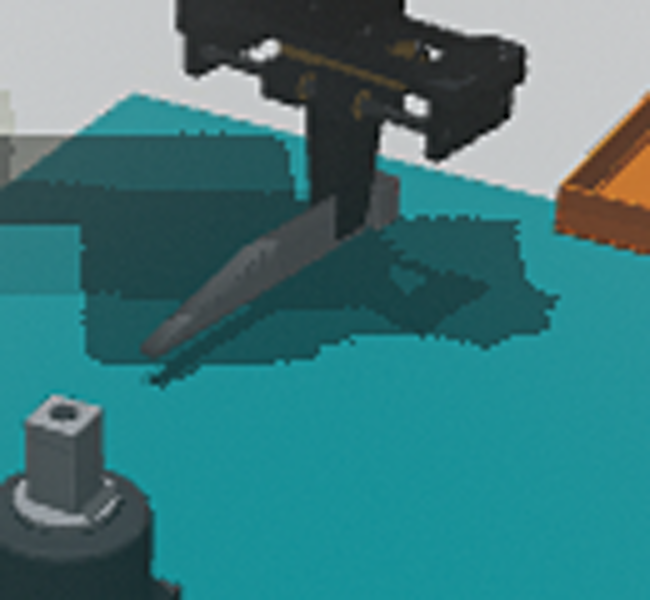

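Request:
apply_moves --increments '[[[1.5,0,0.9],[0,-1.0,0],0.5],[[2.1,0,1.2],[0,-1.5,0],0.5],[[2.15,0,1.1],[0,-1.6,0],0.5],[[2.2,0,1.05],[0,-1.6,0],0.5],[[2.2,0,1.0],[0,-1.6,0],0.5]]'

```text
t: 20.48
eef_pos: [498.7, 256.6, 24.0]
tcp_rot: [-1.57, 0.003, -1.606]
ft_force: [-0.4, 0.2, -4.1]
opening: 0.105
```

Request:
apply_moves --increments '[[[2.0,0,0.9],[0,-1.6,0],0.5],[[1.5,0,0.6],[0,-1.2,0],0.5],[[0.6,0,0.2],[0,-0.5,0],0.5],[[0,0,0],[0,0,0],0.5],[[0,0,0],[0,0,0],0.5]]'

```text
t: 21.1
eef_pos: [515.4, 213.1, 23.3]
tcp_rot: [-1.571, 0.002, -1.549]
ft_force: [0.0, -0.0, -5.7]
opening: 0.104
```

```bash
python3 - <<'E'
from h import *
s=readout.state(); print(s['t'],s['eef_pos'],np.degrees(s['tcp_rot']),s['ft_force'],s['moment'],s['opening'])
plan([517,205,17.5],-89,n=2)
E
```

```text
21.1 [515.4262166  213.14583445  23.28078785] [-89.98917393   0.13319753 -88.75804964] [ 0.04434658 -0.04979413 -5.71285556] [ 0.09099837 -0.14005781 -0.01350066] 0.10422736421191137
[0.41, 0.29, 0.07] [-0.0, 0.1, -0.1]
[0.41, 0.29, 0.07] [-0.0, 0.1, -0.1]
```

Request:
apply_moves --increments '[[[0.4,0.25,0.07],[0,0.1,-0.1],0.5],[[0.4,0.25,0.03],[0,0.1,0],0.5],[[0,0.1,0],[0,0,0],0.5],[[0,0,0],[0,0,0],0.5],[[0,0,0],[0,0,0],0.5]]'

```text
t: 21.72
eef_pos: [516.2, 205.6, 16.7]
tcp_rot: [-1.571, 0.0, -1.552]
ft_force: [-0.8, -0.6, -4.9]
opening: 0.106
```

```bash
python3 - <<'E'
from h import *
s=readout.state(); print(s['t'],s['eef_pos'],np.degrees(s['tcp_rot']),s['ft_force'],s['moment'],s['opening'])
p=read_camera("top"); save(p,"t6.png")
b=cv2.resize(p["img"][220:300,185:345,::-1],(800,400),interpolation=cv2.INTER_CUBIC)
e=s['eef_pos']; y=np.radians(np.degrees(s['tcp_rot'][2])+90); d=np.array([-np.sin(y),np.cos(y),0])
o=np.array([e[0],e[1],0])-78*d
for P in [o-84*d+[0,0,15], o+[0,0,36],[520.3,-19,8],[520.3-.95,36,8]]:
    u=(pix(p,P)[0]-[185,220]+.5)*5; print(P,u); cv2.circle(b,tuple(int(x) for x in u),2,(0,0,255),-1)
q=read_camera("scene"); c=cv2.resize(q["img"][190:300,255:355,::-1],(220,242))
c=cv2.resize(q["img"][200:300,265:385,::-1],(240,200),interpolation=cv2.INTER_CUBIC)
cv2.imwrite("pics/c6.png",np.vstack([b,np.hstack([c,np.zeros((200,560,3),np.uint8)])]))
E
```

```text
21.725 [516.16719676 205.64508212  16.69663285] [-9.00078600e+01  2.57740408e-02 -8.89114777e+01] [-0.75797173 -0.61536811 -4.89567874] [ 0.08892832 -0.10798703  0.01488908] 0.10576186016088576
[519.24473602  43.674317    15.        ] [426.14902855 211.7642408 ]
[517.64897492 127.65915817  36.        ] [200.44739892 206.9532863 ]
[520.3, -19, 8] [587.72916209 213.45756946]
[519.3499999999999, 36, 8] [446.73537956 213.53794143]
```

View pics/c6.png

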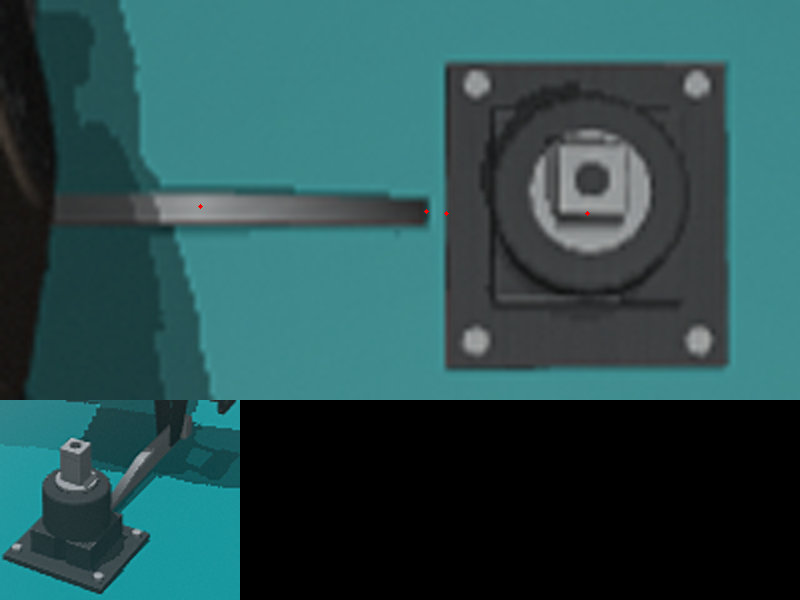

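Request:
apply_moves --increments '[[[0.5,0,0],[0,0,0],0.5],[[0.6,0,0],[0,0,0],0.5],[[0.6,0,0],[0,0,0],0.5],[[0.6,0,0],[0,0,0],0.5],[[0.4,0,0],[0,0,0],0.5]]'

```text
t: 22.45
eef_pos: [516.8, 176.7, 16.9]
tcp_rot: [-1.571, 0.0, -1.552]
ft_force: [0.1, -0.7, -4.8]
opening: 0.102
```

```bash
cat > st.py <<'E'
from h import *
np.set_printoptions(precision=2,suppress=True)
s=readout.state(); e=s['eef_pos']; y=s['tcp_rot'][2]+np.pi/2; d=np.array([-np.sin(y),np.cos(y),0])
o=e-78*d; print(s['t'],e,np.degrees(s['tcp_rot']),"F",s['ft_force'],"M",s['moment'],s['opening'],"orig rel axis",o[:2]-[520.3,-19.8],"line err",e[0]-(520.3-.0175*(e[1]+19.8)))
E
python3 st.py
```

```text
22.45 [516.77 176.72  16.87] [-89.99   0.03 -88.91] F [ 0.07 -0.72 -4.81] M [ 0.1  -0.15 -0.04] 0.10192691532332243 orig rel axis [ -2.04 118.53] line err -0.09368050686623519
```

Request:
apply_moves --increments '[[[0.4,0,0],[0,0,0],0.5],[[0.4,0,0],[0,0,0],0.5],[[0.4,0.04,0],[0,0,0],0.5],[[0.4,0.04,0],[0,0,0],0.5],[[0.2,0.04,0],[0,0,0],0.5]]'

```text
t: 23.08
eef_pos: [517.2, 157.3, 15.6]
tcp_rot: [-1.571, 0.0, -1.552]
ft_force: [0.3, -0.6, -4.9]
opening: 0.106
```

```bash
python3 st.py
```

```text
23.075 [517.17 157.32  15.63] [-89.99   0.03 -88.92] F [ 0.28 -0.65 -4.87] M [ 0.19 -0.17 -0.01] 0.10627922605202489 orig rel axis [-1.66 99.13] line err -0.02687698239344627
```

Request:
apply_moves --increments '[[[0.25,0.02,0],[0,0,0],0.5],[[0.25,0.02,0],[0,0,0],0.5],[[0.25,0,0],[0,0,0],0.5],[[0.25,0,0],[0,0,0],0.5],[[0.25,0,0],[0,0,0],0.5]]'

```text
t: 23.7
eef_pos: [517.5, 144.1, 15.2]
tcp_rot: [-1.57, 0.001, -1.552]
ft_force: [-0.1, -0.4, -3.7]
opening: 0.104
```

Request:
apply_moves --increments '[[[0.25,0,0],[0,0,0],0.5],[[0.25,0,0],[0,0,0],0.5],[[0.25,0,0],[0,0,0],0.5],[[0.25,0,0],[0,0,0],0.5],[[0.25,0,0],[0,0,0],0.5]]'

```text
t: 24.32
eef_pos: [517.8, 130.8, 15.3]
tcp_rot: [-1.57, 0.001, -1.552]
ft_force: [-0.9, -1.0, -3.4]
opening: 0.102
```

```bash
python3 st.py
```

```text
24.325 [517.81 130.77  15.27] [-89.97   0.03 -88.9 ] F [-0.91 -1.   -3.41] M [ 0.09 -0.13 -0.01] 0.10244538157476835 orig rel axis [-1.   72.58] line err 0.1418807725993929
```

Request:
apply_moves --increments '[[[0.22,0,0],[0,0,0],0.5],[[0.22,0,0],[0,0,0],0.5],[[0.22,0,0],[0,0,0],0.5],[[0.22,0,0],[0,0,0],0.5],[[0.22,0,0],[0,0,0],0.5]]'

```text
t: 24.95
eef_pos: [518.2, 120.0, 15.5]
tcp_rot: [-1.569, 0.002, -1.552]
ft_force: [-0.9, 10.8, -4.4]
opening: 0.104
```

```bash
python3 st.py
```

```text
24.95 [518.21 120.    15.48] [-89.92   0.1  -88.94] F [-0.92 10.79 -4.37] M [ 2.    0.01 -0.02] 0.10441980519671691 orig rel axis [-0.65 61.81] line err 0.35968159261858546
```

Request:
apply_moves --increments '[[[0.22,0.01,-0.01],[0,0,0],0.5],[[0.22,0.01,-0.01],[0,0,0],0.5],[[0.22,0,-0.01],[0,0,0],0.5],[[0.22,0,-0.01],[0,0,0],0.5],[[0.22,0,-0.01],[0,0,0],0.5]]'

```text
t: 25.58
eef_pos: [518.3, 114.4, 15.7]
tcp_rot: [-1.566, 0.008, -1.553]
ft_force: [-1.3, 14.5, -3.2]
opening: 0.106
```

```bash
python3 st.py
```

```text
25.575 [518.32 114.45  15.72] [-89.74   0.44 -89.  ] F [-1.34 14.49 -3.23] M [ 2.47 -0.01  0.  ] 0.10646804579466704 orig rel axis [-0.61 56.26] line err 0.37323124479428316
```

Request:
apply_moves --increments '[[[0.3,0,-0.01],[0,0,0],0.5],[[0.3,0,-0.01],[0,0,0],0.5],[[0.3,0,-0.01],[0,0,0],0.5],[[0.3,0,-0.01],[0,0,0],0.5],[[0.3,0,-0.01],[0,0,0],0.5]]'

```text
t: 26.2
eef_pos: [518.3, 104.9, 16.0]
tcp_rot: [-1.564, 0.013, -1.552]
ft_force: [0.1, 11.9, -2.5]
opening: 0.103
```

```bash
python3 st.py
```

```text
26.2 [518.29 104.92  15.99] [-89.6    0.74 -88.94] F [ 0.1  11.94 -2.49] M [ 1.93 -0.08  0.05] 0.10301253737742151 orig rel axis [-0.57 46.73] line err 0.1731907934154151
```

Request:
apply_moves --increments '[[[0.3,0.01,0],[0,0,-0.1],0.5],[[0.3,0.01,0],[0,0,-0.1],0.5],[[0.3,0.01,0],[0,0,-0.1],0.5],[[0.3,0.01,0],[0,0,-0.1],0.5],[[0.3,0.01,0],[0,0,-0.1],0.5]]'

```text
t: 26.82
eef_pos: [518.4, 93.3, 15.5]
tcp_rot: [-1.563, 0.007, -1.551]
ft_force: [0.6, 6.9, -3.7]
opening: 0.101
```

Request:
apply_moves --increments '[[[0.27,0.01,0],[0,0,-0.1],0.5],[[0.27,0.01,0],[0,0,-0.1],0.5],[[0.27,0.01,0],[0,0,-0.1],0.5],[[0.27,0.01,0],[0,0,-0.1],0.5],[[0.27,0.01,0],[0,0,-0.1],0.5]]'

```text
t: 27.45
eef_pos: [518.7, 81.3, 15.4]
tcp_rot: [-1.562, -0.0, -1.551]
ft_force: [-0.8, 4.3, -3.4]
opening: 0.102
```

```bash
python3 st.py
```

```text
27.45 [518.75  81.3   15.4 ] [-89.49  -0.01 -88.85] F [-0.77  4.27 -3.44] M [ 0.91 -0.07 -0.05] 0.10196218041804223 orig rel axis [ 0.01 23.11] line err 0.21901423376425555
```

Request:
apply_moves --increments '[[[0.25,0,0],[0,0,0],0.5],[[0.25,0,0],[0,0,0],0.5],[[0.25,0,0],[0,0,0],0.5],[[0.25,0,0],[0,0,0],0.5],[[0.25,0,0],[0,0,0],0.5]]'

```text
t: 28.08
eef_pos: [519.0, 67.9, 15.4]
tcp_rot: [-1.562, -0.0, -1.551]
ft_force: [-0.2, 2.9, -3.8]
opening: 0.103
```

Request:
apply_moves --increments '[[[0.25,0,0],[0,0,0],0.5],[[0.25,0,0],[0,0,0],0.5],[[0.25,0,0],[0,0,0],0.5],[[0.25,0,0],[0,0,0],0.5],[[0.2,0,0],[0,0,0],0.5]]'

```text
t: 28.7
eef_pos: [519.2, 54.8, 15.4]
tcp_rot: [-1.562, -0.0, -1.551]
ft_force: [-0.7, 2.5, -4.0]
opening: 0.106
```

```bash
python3 st.py
```

```text
28.7 [519.25  54.77  15.41] [-89.5   -0.02 -88.87] F [-0.7   2.54 -3.96] M [ 0.52 -0.06 -0.  ] 0.10596835210954697 orig rel axis [ 0.49 -3.42] line err 0.2521034506929709
```

Request:
apply_moves --increments '[[[0.22,0,0],[0,0,0],0.5],[[0.22,0,0],[0,0,0],0.5],[[0.15,0,0],[0,0,0],0.5],[[0,0,0],[0,0,0],0.5],[[0,0,0],[0,0,0],0.5]]'

```text
t: 29.32
eef_pos: [519.4, 48.1, 15.4]
tcp_rot: [-1.562, -0.0, -1.551]
ft_force: [-0.1, 0.8, -3.3]
opening: 0.101
```

```bash
python3 st.py; python3 - <<'E'
from h import *
q=read_camera("scene"); c=cv2.resize(q["img"][170:310,245:395,::-1],(640,600),interpolation=cv2.INTER_CUBIC)
for z in (34+115,34+75,18+115):
    u=(pix(q,[520.5,-19,z])[0]-[245,170])*[640/150,600/140]; print(z,u); cv2.circle(c,tuple(int(x) for x in u),2,(0,0,255),-1)
cv2.imwrite("pics/c7.png",c)
E
```

```text
29.325 [519.38  48.14  15.42] [-89.5   -0.03 -88.88] F [-0.14  0.83 -3.34] M [ 0.4  -0.1   0.02] 0.10107666252769049 orig rel axis [  0.61 -10.05] line err 0.26839064478554064
149 [244.93088587 195.73211652]
109 [245.98545644 267.06473215]
133 [245.35803909 224.62535232]
```

View pics/c7.png

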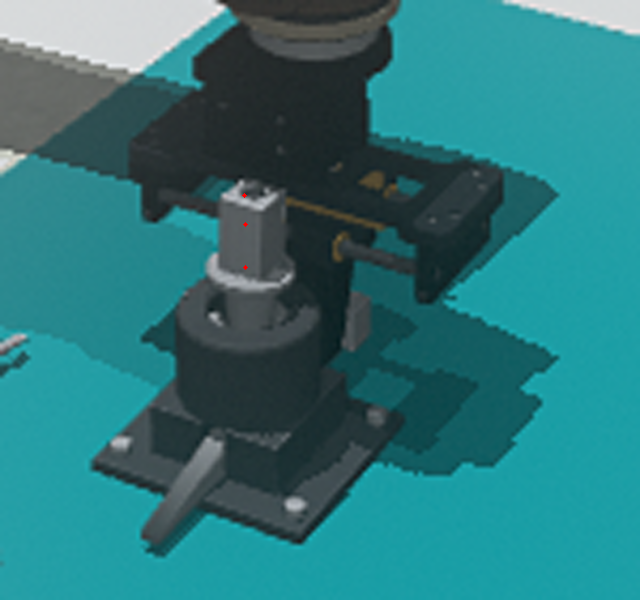

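Request:
apply_moves --increments '[[[0,0,0],[0,0,0],3],[[0,0,0],[0,0,0],5],[[0,0,0],[0,0,0],5],[[0,0,0],[0,0,0],5],[[0,0,0],[0,0,0],5]]'

```text
t: 30.0
eef_pos: [520.0, 48.0, 16.0]
tcp_rot: [-1.56, -0.001, -1.551]
ft_force: [-0.9, -0.3, -0.1]
opening: 0.514
```

Request:
apply_moves --increments '[[[-0.5,-0.3,0],[0,0,0],5],[[-1,-1,0],[0,0,0],5],[[-2,-3,0],[0,0,0],5],[[-3,-4,0],[0,0,0],5],[[-4,-5,0],[0,0,0],5]]'

```text
t: 30.62
eef_pos: [515.3, 154.3, 149.6]
tcp_rot: [-1.566, -0.001, -1.554]
ft_force: [-0.0, -0.8, -0.4]
opening: 0.525
```

Request:
apply_moves --increments '[[[-4,-4,0],[0,0,0],5],[[-4,-2,0],[0,0,0],5],[[-2,0,0],[0,0,0],5],[[0,0,0],[0,0,0],5],[[0,0,0],[0,0,0],5]]'

```text
t: 31.25
eef_pos: [511.2, 260.7, 216.2]
tcp_rot: [-1.56, 0.0, -1.55]
ft_force: [-0.4, 0.3, -0.6]
opening: 0.525
```

```bash
python3 st.py; python3 - <<'E'
from h import *
q=read_camera("scene"); save(q,"s8.png"); p=read_camera("top")
for n,P in (("s",q),("t",p)):
    print(n,[(t,[(round(d["confidence"],2),w(P,d["point"]).round().tolist()) for d in nets.mark_of(P,t)][:1]) for t in ["arbor","wedge"]])
c=cv2.resize(q["img"][180:320,240:380,::-1],(400,400),interpolation=cv2.INTER_CUBIC)
d=cv2.resize(p["img"][205:315,235:345,::-1],(400,400),interpolation=cv2.INTER_CUBIC)
cv2.imwrite("pics/c8.png",np.hstack([c,d]))
print("top px of origin pt z34, head pred", (pix(p,[[520.5,-29,34],[520.5,71,34],[520.5,-113,13],[520.5,-19,149]])-[235,205])*400/110)
E
```

```text
31.25 [511.22 260.65 216.18] [-89.4    0.01 -88.79] F [-0.44  0.29 -0.63] M [ 0.01 -0.11 -0.01] 0.5253872869255799 orig rel axis [ -7.44 202.47] line err -4.173409392695305
s [('arbor', []), ('wedge', [(0.61, [525.0, -28.0, 9.0])])]
t [('arbor', [(0.69, [518.0, -17.0, 35.0])]), ('wedge', [])]
top px of origin pt z34, head pred [[263.6734212  203.19562585]
 [ 72.10267718 199.98667335]
 [419.00761243 209.62797655]
 [248.58158479 178.52251115]]
```

View pics/c8.png

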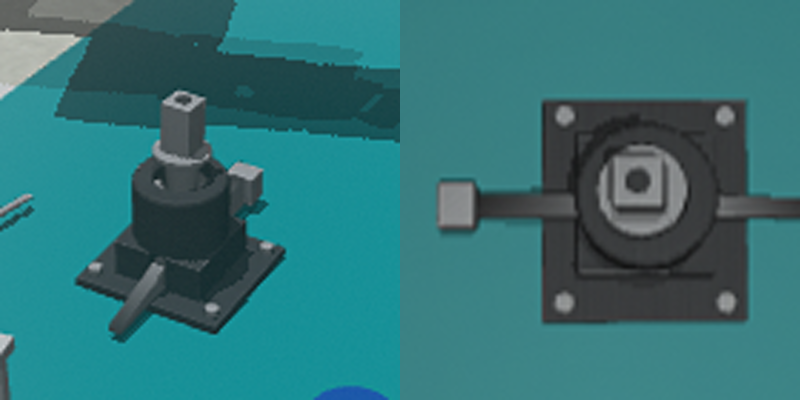

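```bash
python3 - <<'E'
from h import *
print(env.job_done())
E
```

```text
the job is handed in; nothing more can be done
None
```

The fit-check is finished and handed in at about 32 s of the 67 s allowed. No verdict is reported, so the checks below are my own.

- **Locking:** I set the arbor in the sleeve and gave it seven to-and-fro turns, about ±20° each way. The force readings during turning, taken at the end of each move, were 4 to 8 N. My own estimate, which adds the arbor's weight, puts the jaw load at about 7 to 10.5 N. One reading reached 11 N before any turning began. The arbor sank about 8 mm, and it held against an upward pull of about 10 N before I let go. I had no jaw readings, so I judged the lock and the absence of overload only from the sink, the forces and that pull.
- **Breaking free:** With the hand off the arbor, I drove the wedge through the slot at about 22 mm/s or less. Drive force peaked near 14.5 N and fell to about 3 N, when the arbor came free. The ramp's top is about 10 mm past the arbor's axis.
- **Final state:** The last pictures show the arbor standing on the wedge, with its foot at about 35 mm against an expected 34 mm. The gripper is open and well clear.

**Doubts:** In the top view the loose arbor's head sits about 5 mm off, which is a lean of 2 to 3°. I accepted that rather than disturb it. I did not re-measure the other things on the bench. The arm's path stayed clear of them, and I noticed no unexpected contact in the forces.

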